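# Hang the washed brackets to dry and check the rail's warmth

## Robot

A 7-joint arm with a two-finger parallel gripper is mounted at the origin on the work surface. World frame = base frame: x ahead of the robot, y to its left, z up, the work surface at z = 0. Lengths are in m, angles in rad, forces in N, time in s.
With the tool pointing down it reaches from about 0.425 to 0.825 m from the base axis. Payload 3.6 kg.
Tool frame: the origin (TCP) lies where the fingers leave the gripper's body, on its centre line; the fingertips stand 73 mm ahead of it and the grasp point (between the pads) lies 54 mm ahead of it; z points along the fingers, y is the line along which they close (so a half turn about z gives the same grasp; the last joint's range is limited). The gripper opens to 85 mm and grips with 20 to 120 N. Pads are 22 mm wide; open, the fingers measure 114 mm over their backs; the gripper's body (76 mm by 85 mm) begins 54 mm behind the grasp point. The pads swing forward as they close: fully open they stand 13 mm farther back than shut.
Start: joints at [1.313, 0.615, -0.013, 1.423, 0.008, 1.103, -0.04], TCP at [0.149, -0.633, 0.304] pointing down, gripper open.
Joint ranges: [-3.12, 3.12], [-0.3, 2.06], [-1.34, 1.32], [0.26, 2.42], [-1.36, 4.5], [0.01, 1.98], [-2.84, 2.84]. Speed limits (rad/s): [2.79, 2.79, 3.14, 3.14, 3.14, 3.14, 3.14].

## Interface

Orientations are given as a unit quaternion [x, y, z, w].
In Python, from station import arm, snapshot, camera_info, ticket gives the robot as it stands. Calls block until the motion is done:
- arm.movep(position, orientation): joint-space move of the TCP to a pose.
- arm.line_to(position, velocity=0.15, ori=None): straight line of the TCP; ori=None keeps the orientation; velocity is the mean speed in m/s.
- arm.move_j(angles): joint-space move.
- arm.move_gripper(opening, effort=None): opening from 0.0 (shut) to 1.0 (fully open); effort is the grip in N (None keeps the last); returns when the fingers have stopped.
- arm.pause(seconds).
- arm.ik(position, orientation): joint angles nearest the present ones, or None.
- snapshot(name): name is "scene" or "top" or "wrist"; returns the picture (420x560x3 uint8, blue, green, red); there is no depth.
- camera_info(name): a dict with "fx", "fy", "cx", "cy" (pixels), "dist_coeffs" ([k1, k2, p1, p2, k3] as OpenCV has them; the pictures are not rectified), "R" (3x3) and "t" (3): a world point X has camera coordinates R X + t; the wrist camera has in their place "T_tool_cam" (4x4, takes a point from camera to tool coordinates, whose origin is the TCP and whose axes are the flange's). Camera axes: x right, y down, z forward; pixel columns grow to the right and rows downward; lengths in m; the calibration is good to about 2 mm. A picture is of the moment at which its call begins: read the wrist's pose just before it. camera_info takes no time and is no camera call.
A pose or a line that the arm cannot do raises arm.MotionError and nothing moves.
- ticket.finish_job(): hands the job in; it is judged then, once.
Readings, each from a call of its own:
- arm.read_time(): time.
- arm.read_joint_positions(): joint angles.
- arm.read_dq(): joint speeds.
- arm.read_effort(): joint torques, N m.
- arm.read_tool_pos(): TCP position.
- arm.read_eef_rot(): TCP orientation.
- arm.read_ft_force(): force on the tool from outside, world axes, zero at the start.
- arm.read_wrist_torque(): the same for the moment, N m.
- arm.read_opening(): opening from 0.0 (shut) to 1.0 (fully open).
- arm.read_finger_force(): force on a finger pad.
Only numpy, scipy, OpenCV 4.12 (cv2) and the standard library are available. Lean on these libraries where they do the work, as an engineer would, in place of code of your own. Each camera call takes 0.05 s, during which the arm holds its last target. There are 200 camera calls.

## Task

Hang every steel saddle bracket on the bench over the bar of the drying rail, one leg either side, clear of the end posts and not touching one another, and let go of it. Once they all hang there, take the pen thermometer out of its tube and hold its lens end square on to the black measuring spot on the rail's control box, about 4 cm away and without touching the box, steady for a good second, then slide the pen fully home in its tube. Leave the other things on the bench where they are.

Things in the scene. Friction and masses are not known exactly. Their poses are not given: they have to be found in the camera images.
- bracket1: Loose steel saddle bracket, an upside-down U standing on its legs, 70 mm high, 40 mm along y, 80 to 170 g. Legs: plates, outer faces at x = +-17 mm, inner at +-13 mm; at the bottom of each a foot plate 6 mm thick, 64 mm along y, turns out to x = +-31 mm. Crown plate z = 66 to 70 mm. Origin: centre of the underside; z up; a bar passes through the U along y. None if absent.
- bracket2: Loose steel saddle bracket, an upside-down U standing on its legs, 70 mm high, 40 mm along y, 80 to 170 g. Legs: plates, outer faces at x = +-17 mm, inner at +-13 mm; at the bottom of each a foot plate 6 mm thick, 64 mm along y, turns out to x = +-31 mm. Crown plate z = 66 to 70 mm. Origin: centre of the underside; z up; a bar passes through the U along y. None if absent.
- bracket3: Loose steel saddle bracket, an upside-down U standing on its legs, 70 mm high, 40 mm along y, 80 to 170 g. Legs: plates, outer faces at x = +-17 mm, inner at +-13 mm; at the bottom of each a foot plate 6 mm thick, 64 mm along y, turns out to x = +-31 mm. Crown plate z = 66 to 70 mm. Origin: centre of the underside; z up; a bar passes through the U along y. None if absent.
- bracket4: Loose steel saddle bracket, an upside-down U standing on its legs, 70 mm high, 40 mm along y, 80 to 170 g. Legs: plates, outer faces at x = +-17 mm, inner at +-13 mm; at the bottom of each a foot plate 6 mm thick, 64 mm along y, turns out to x = +-31 mm. Crown plate z = 66 to 70 mm. Origin: centre of the underside; z up; a bar passes through the U along y. None if absent.
- rail: Fixed drying rail: round steel bar 16 mm in diameter along the rail's y axis, centre line 160 mm above the bench at x = 0. End posts (22 x 16 mm, 172 mm high) at y = +-180 mm on feet 8 mm high; free bar y = -170 to 170 mm; drip plate 4 mm thick below. Origin: on the bench under the middle of the bar, z up. A bracket hanging squarely has its origin 102 mm above the bench.
- spot: Round black measuring spot, 26 mm in diameter with a steel ring, on the sloping front of the control box. Origin: its centre, about 54 mm above the bench; its z axis is the outward normal of the slope, tilted 30 degrees from vertical towards the box's front (-x of the box).
- box: Fixed grey control box of the rail, 120 mm wide (y), about 110 mm deep (x from -52 to +60 mm), 70 mm high at the back, with a front sloping at 30 degrees. Origin on the bench, front faces -x.
- tube: Fixed black square block, 52 x 52 x 80 mm, that is the pen's tube: a vertical round hole 23 mm in diameter and 75 mm deep in the middle of its top. Origin: centre of the underside, z up; the mouth is 80 mm above it.
- pen: Pen thermometer, 140 mm long, 90 g, starts upright in its tube. Origin: the lens at its lower end; z runs from the lens along the pen. Barrel 20 mm in diameter to z = 70 mm with a 6 mm bevelled nose, collar 32 mm in diameter z = 70 to 74 mm, square grip 24 x 24 mm (faces square to x and y) z = 74 to 140 mm. Fully home, the collar rests on the tube's top and the origin is 10 mm above the bench.
- socket: Bystander: steel socket, a ring 26 mm in diameter, 30 mm high, standing.
- jar: Bystander: glass jar with steel cap, 52 mm in diameter, 60 mm high.
Not all that is in view belongs to the job. What is shaped like the bracket4 but blue or pink is not meant. Leave any yellow look-alike of the bracket3 alone.

How it is judged:
On the way, in this order (a step that is already met when the one before it is completed fails the run):
1. every bracket hangs over the bar, let go (x of bracket1 in the frame of rail between -0.016 and 0.016 m and y of bracket1 in the frame of rail between -0.14 and 0.14 m and z of bracket1 in the frame of rail between 0.094 and 0.11 m and angle between each of bracket1, bracket2, bracket3, bracket4's own z axis and vertical below 0.3 rad and linear speed of each of bracket1, bracket2, bracket3, bracket4 below 0.05 m/s and x of bracket2 in the frame of rail between -0.016 and 0.016 m and y of bracket2 in the frame of rail between -0.14 and 0.14 m and z of bracket2 in the frame of rail between 0.094 and 0.11 m and x of bracket3 in the frame of rail between -0.016 and 0.016 m and y of bracket3 in the frame of rail between -0.14 and 0.14 m and z of bracket3 in the frame of rail between 0.094 and 0.11 m and x of bracket4 in the frame of rail between -0.016 and 0.016 m and y of bracket4 in the frame of rail between -0.14 and 0.14 m and z of bracket4 in the frame of rail between 0.094 and 0.11 m and contact force between the fingers and bracket1 below 0.5 N and contact force between the fingers and bracket2 below 0.5 N and contact force between the fingers and bracket3 below 0.5 N and contact force between the fingers and bracket4 below 0.5 N), for 0.3 s.
2. the pen's lens is held square on to the measuring spot, 15 to 65 mm away, steady for 1 s (x of pen in the frame of spot between -0.012 and 0.012 m and y of pen in the frame of spot between -0.012 and 0.012 m and z of pen in the frame of spot between 0.015 and 0.065 m and angle between the z axis of pen and the z axis of spot, either way round below 0.2 rad and linear speed of pen below 0.03 m/s), for 1 s.
3. the pen is fully home in its tube (z of pen in the frame of tube below 0.0135 m and horizontal distance between pen and tube below 0.004 m and angle between pen's own z axis and vertical below 0.09 rad), for 0.2 s.
At the end, for the whole second after the job is handed in: Every bracket hangs at rest astride the bar, between the posts (origin within 140 mm of the bar's middle along it, 94 to 110 mm up, tilted less than 0.3 rad), not pressing on another; the pen stands fully home in its tube (within 3.5 mm of the bottom of its travel, 4 mm off centre) (all of step 3 and x of bracket1 in the frame of rail between -0.016 and 0.016 m and y of bracket1 in the frame of rail between -0.14 and 0.14 m and z of bracket1 in the frame of rail between 0.094 and 0.11 m and angle between each of bracket1, bracket2, bracket3, bracket4's own z axis and vertical below 0.3 rad and linear speed of each of bracket1, bracket2, bracket3, bracket4, pen below 0.05 m/s and x of bracket2 in the frame of rail between -0.016 and 0.016 m and y of bracket2 in the frame of rail between -0.14 and 0.14 m and z of bracket2 in the frame of rail between 0.094 and 0.11 m and x of bracket3 in the frame of rail between -0.016 and 0.016 m and y of bracket3 in the frame of rail between -0.14 and 0.14 m and z of bracket3 in the frame of rail between 0.094 and 0.11 m and x of bracket4 in the frame of rail between -0.016 and 0.016 m and y of bracket4 in the frame of rail between -0.14 and 0.14 m and z of bracket4 in the frame of rail between 0.094 and 0.11 m and contact force between each of bracket2, bracket3, bracket4 and bracket1 below 0.3 N and contact force between each of bracket3, bracket4 and bracket2 below 0.3 N and contact force between bracket4 and bracket3 below 0.3 N); the robot touches nothing.
It fails at once if the socket or the jar is moved more than 5 cm (distance of any of socket, jar from where it was at the start of the episode above 0.05 m).
It fails at once if the pen touches the control box (contact force between pen and box above 1 N).
Of bracket1, bracket2, bracket3, bracket4 only 3 to 4 are there at a start; the rules pass over those that are not, and their reading is None.
At some moment in a run one of bracket1, bracket2, bracket3, bracket4 may be knocked a few centimetres aside while the robot is not near it.
It also fails if it takes over 208 s, if anything falls off the work surface, if the arm or the gripper's body presses on something with over 40 N, if the wrist force passes 120 N, or if a joint passes its speed limit or range.

## Working session

There is one attempt and no reset: what is moved stays moved. The work goes in short steps, each a Python script; the robot and the scene stay as the last script left them, time stands still between calls to the robot, and variables do not carry over. Pictures are saved under pics/ and viewed, at most 16 in all, crops included, and the job is handed in when it is done.

```bash
ls; mkdir -p pics
python3 - <<'E'
from station import arm, snapshot, camera_info
import cv2
for n in ("scene","top","wrist"):
    cv2.imwrite(f"pics/{n}0.png",snapshot(n)); c=camera_info(n); print(n,c)
print(arm.read_time(),arm.read_tool_pos(),arm.read_eef_rot())
E
```

```text
pics
scene {'fx': 435.89561546090874, 'fy': 435.89561546090874, 'cx': 276.4819825615389, 'cy': 207.7225802005809, 'dist_coeffs': array([-0.13858943,  0.        ,  0.        ,  0.        ,  0.        ]), 'R': array([[-0.61146249,  0.79116725,  0.01296203],
       [ 0.49956032,  0.39869098, -0.76908062],
       [-0.61363924, -0.46378863, -0.63902034]]), 't': array([ 0.40311551, -0.20146295,  1.18932442])}
top {'fx': 452.8881129646475, 'fy': 452.8881129646475, 'cx': 280.62093017562563, 'cy': 224.11460337385662, 'dist_coeffs': array([0.03801273, 0.        , 0.        , 0.        , 0.        ]), 'R': array([[-0.02323586, -0.99953385, -0.01980354],
       [-0.98309187,  0.02644359, -0.18119358],
       [ 0.1816328 ,  0.01525851, -0.98324804]]), 't': array([-0.03781878,  0.55053958,  0.91355153])}
wrist {'fx': 317.24383723630683, 'fy': 317.24383723630683, 'cx': 283.0577220632262, 'cy': 210.79844705997937, 'dist_coeffs': array([-0.03535039,  0.        ,  0.        ,  0.        ,  0.        ]), 'T_tool_cam': array([[-1.59485815e-04, -9.61847178e-01, -2.73587246e-01,
         7.03688075e-02],
       [ 9.99999777e-01,  2.40132730e-05, -6.67366193e-04,
        -6.42333253e-04],
       [ 6.48474014e-04, -2.73587291e-01,  9.61846959e-01,
        -6.93105653e-02],
       [ 0.00000000e+00,  0.00000000e+00,  0.00000000e+00,
         1.00000000e+00]])}
0.15 [ 0.14860263 -0.6323222   0.30299501] [ 9.93343803e-01  1.15182797e-01 -1.20681916e-04 -9.99229255e-04]
```

View pics/scene0.png

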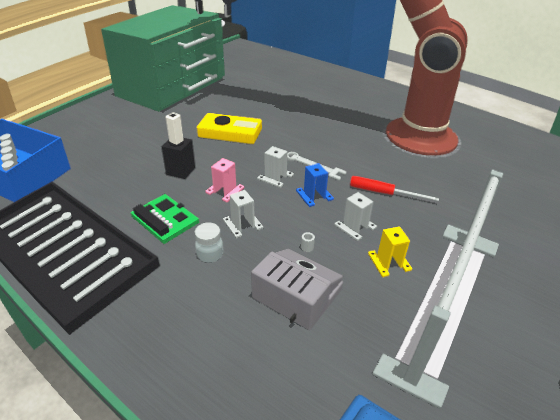

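View pics/top0.png

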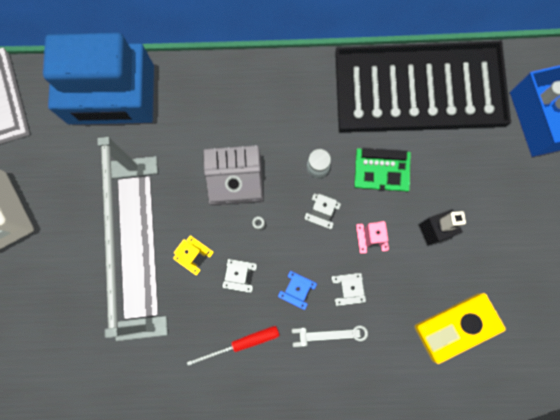

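Scene view: steel brackets at (243,211), (275,166) and (359,213). In the top view they are at (322,209), (349,289) and (239,274). The look-alikes in the top view are blue (297,290), pink (372,236) and yellow (192,255). The bar runs (103,140)–(110,333), the box spot is at (233,184), the pen/tube is at (450,222), the socket at (258,223) and the jar at (319,162). Next I'll confirm with an enlarged crop.

```bash
cat > h.py <<'E'
from station import arm, snapshot, camera_info, ticket
import numpy as np, cv2
from scipy.spatial.transform import Rotation as Ro
def cam(n, pose=None):
    c=camera_info(n); K=np.array([[c['fx'],0,c['cx']],[0,c['fy'],c['cy']],[0,0,1]])
    if 'R' in c: R,t=np.array(c['R']),np.array(c['t'])
    else:
        p,q=pose; T=np.eye(4); T[:3,:3]=Ro.from_quat(q).as_matrix(); T[:3,3]=p
        T=np.linalg.inv(T@c['T_tool_cam']); R,t=T[:3,:3],T[:3,3]
    return K,np.array(c['dist_coeffs']),R,t
def plane(c,uv,z):
    K,d,R,t=c
    n=cv2.undistortPoints(np.float64(uv).reshape(-1,1,2),K,d).reshape(-1,2)
    r=np.c_[n,np.ones(len(n))]@R; o=-R.T@t
    return o+r*((z-o[2])/r[:,2])[:,None]
def proj(c,X):
    K,d,R,t=c
    return cv2.projectPoints(np.float64(X).reshape(-1,1,3),cv2.Rodrigues(R)[0],t,K,d)[0].reshape(-1,2)
def triang(c1,u1,c2,u2):
    A=[];b=[]
    for c,u in((c1,u1),(c2,u2)):
        p=plane(c,[u],0)[0]; o=-c[2].T@c[3]; r=(p-o)/np.linalg.norm(p-o); M=np.eye(3)-np.outer(r,r); A.append(M); b.append(M@o)
    A=np.vstack(A); b=np.hstack(b); X=np.linalg.lstsq(A,b,rcond=None)[0]; return X,np.linalg.norm(A@X-b)
def shot(n):
    pose=(arm.read_tool_pos(),arm.read_eef_rot()); return snapshot(n),cam(n,pose)
def down(yaw): # tool x axis at angle yaw in world, pointing down
    return (Ro.from_euler('z',yaw)*Ro.from_euler('x',np.pi)).as_quat()
E
python3 - <<'E'
from h import *
im=cv2.imread('pics/top0.png'); c=cam('top'); s=cam('scene')
a=cv2.resize(im[190:310,215:415],None,fx=4,fy=4,interpolation=cv2.INTER_CUBIC); cv2.imwrite('pics/c1.png',a)
for n,z,uv in(('crown',.07,[(323,205),(238,271),(350,287),(297,289),(378,232),(187,251)]),('bar',.168,[(104,145),(111,330)]),('spot',.054,[(233,184)]),('tubetop/penTop',.15,[(459,217)]),('jar',.06,[(319,158)]),('sock',.03,[(258,222)])): print(n,plane(c,uv,z).round(3).tolist())
print(triang(c,(233,184),s,(306,265)), triang(c,(459,218),s,(174,116)))
E
```

```text
crown [[0.584, -0.142, 0.07], [0.451, 0.038, 0.07], [0.413, -0.189, 0.07], [0.411, -0.082, 0.07], [0.524, -0.252, 0.07], [0.494, 0.143, 0.07]]
bar [[0.692, 0.283, 0.168], [0.344, 0.254, 0.168]]
spot [[0.639, 0.049, 0.054]]
tubetop/penTop [[0.536, -0.389, 0.15]]
jar [[0.69, -0.138, 0.06]]
sock [[0.559, -0.002, 0.03]]
(array([0.64018403, 0.04870436, 0.05210553]), np.float64(0.0008116813342251313)) (array([ 0.53287682, -0.38847264,  0.14693769]), np.float64(0.0027647511598305912))
```

View pics/c1.png

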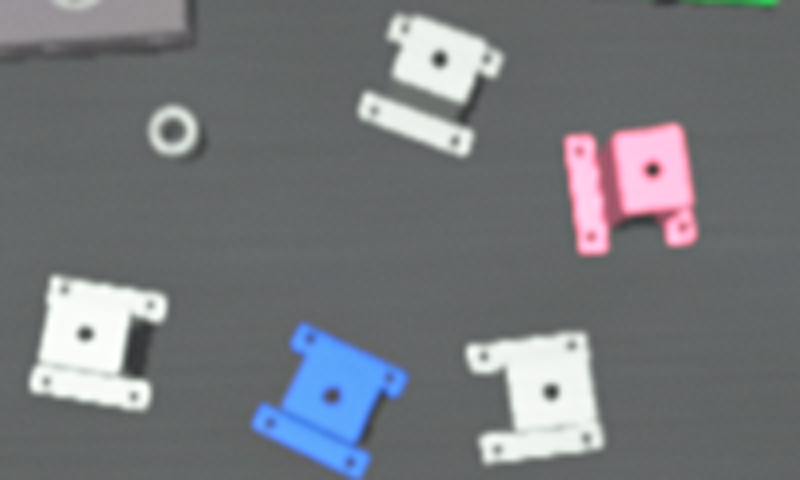

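The crop shows three steel brackets with crown holes at crop pixels (440,60), (86,333) and (551,392). They are white-grey and shaped as described; the blue, pink and yellow ones are the look-alikes to leave. Next comes a hole-based detector, then the bar and the reach checks.

```bash
cat >> h.py <<'E'
def brackets(im,c,roi=(190,320,170,420)):
    """steel brackets in the top view: [(x,y,yaw of bracket y axis)] from crown hole (z=.07) and foot holes (z=.006)"""
    y0,y1,x0,x1=roi; f=6
    a=cv2.resize(im[y0:y1,x0:x1],None,fx=f,fy=f,interpolation=cv2.INTER_CUBIC)
    hsv=cv2.cvtColor(a,cv2.COLOR_BGR2HSV); g=hsv[...,2]
    m=((g>165)&(hsv[...,1]<40)).astype(np.uint8)
    cs,h=cv2.findContours(m,cv2.RETR_CCOMP,cv2.CHAIN_APPROX_NONE); out=[]
    px=lambda k:(np.array([cv2.moments(k)['m10'],cv2.moments(k)['m01']])/max(cv2.moments(k)['m00'],1e-6)+.5)/f-.5+[x0,y0]
    for i,k in enumerate(cs):
        if h[0][i][3]>=0 or cv2.contourArea(k)<300*f*f/2: continue
        ho=sorted([q for j,q in enumerate(cs) if h[0][j][3]==i and cv2.contourArea(q)>15],key=cv2.contourArea,reverse=True)
        rect=cv2.minAreaRect(k)
        out.append((cv2.contourArea(k)/f/f,[(px(q).round(1).tolist(),cv2.contourArea(q)) for q in ho]))
    return out
E
python3 - <<'E'
from h import *
im=cv2.imread('pics/top0.png'); c=cam('top'); s=cam('scene')
for b in brackets(im,c): print(b)
for n,p,q in(('A',(374,110),(455,140)),('B',(45,381),(132,396)),('C',(496,450),(588,440))):
    P=plane(c,np.array([p,q])/4+[215,190],.006); d=P[1]-P[0]; print(n,np.arctan2(d[1],d[0]),np.linalg.norm(d))
# bar: column profile centre of bright bar at rows
for v in range(160,320,20):
    r=im[v,85:140].astype(int); print(v,r.max(1).tolist()[8:36])
E
```

```text
(754.625, [([352.4, 287.5], 443.5), ([361.2, 299.1], 70.0), ([335.5, 278.7], 63.0), ([357.5, 275.9], 58.0), ([338.9, 301.9], 43.0)])
(738.2083333333334, [([235.9, 273.0], 375.5), ([230.7, 261.9], 34.0), ([248.0, 288.6], 28.5), ([226.1, 284.9], 18.5)])
(199.0972222222222, [([328.3, 224.8], 82.5), ([308.1, 217.2], 24.5)])
(389.9583333333333, [([324.4, 204.3], 474.5), ([336.2, 204.2], 86.5), ([315.9, 196.6], 45.5)])
A -1.960506425987665 0.04787077252090054
B -1.764165709419154 0.0481541731742657
C -1.4857075915175602 0.04961926184303309
160 [106, 104, 105, 105, 104, 106, 103, 109, 147, 200, 227, 232, 232, 222, 202, 176, 147, 123, 120, 125, 127, 125, 125, 117, 107, 95, 91, 90]
180 [101, 102, 102, 101, 103, 104, 102, 101, 104, 143, 200, 228, 235, 233, 224, 201, 177, 147, 117, 101, 98, 99, 100, 101, 127, 180, 221, 233]
200 [102, 103, 102, 102, 101, 102, 101, 101, 102, 112, 151, 200, 224, 234, 234, 223, 197, 171, 145, 117, 103, 100, 101, 99, 102, 147, 224, 246]
220 [102, 103, 102, 103, 103, 103, 102, 103, 103, 102, 118, 165, 210, 224, 225, 227, 220, 195, 169, 141, 116, 102, 101, 102, 98, 103, 157, 233]
240 [105, 104, 104, 106, 105, 105, 104, 105, 105, 103, 104, 133, 186, 220, 223, 211, 214, 210, 190, 164, 137, 112, 104, 104, 103, 102, 105, 160]
260 [105, 104, 103, 103, 103, 101, 104, 104, 102, 103, 101, 102, 138, 192, 225, 238, 243, 234, 214, 186, 160, 131, 111, 103, 102, 102, 100, 103]
280 [106, 104, 104, 104, 103, 103, 103, 101, 103, 103, 102, 102, 105, 145, 200, 228, 241, 245, 232, 208, 180, 153, 125, 107, 101, 102, 99, 98]
300 [103, 101, 103, 104, 103, 103, 104, 103, 102, 104, 102, 102, 100, 113, 159, 209, 232, 244, 246, 230, 199, 174, 147, 121, 105, 103, 102, 103]
```

```bash
cat >> h.py <<'E'
BR={'A':(np.array([324.4,204.3]),-1.9605),'B':(np.array([235.9,273.0]),-1.7642),'C':(np.array([352.4,287.5]),-1.4857)}
E
python3 - <<'E'
from h import *
c=cam('top')
P=plane(c,[(106.3,160),(112.1,300)],.16); d=P[0]-P[1]; th=np.arctan2(d[1],d[0]); print(P,th)
E_=plane(c,[(104,142),(111,332)],.16); M=E_.mean(0); print('ends',E_,M)
for f in(0,np.pi):
    for s in(-.09,0,.09):
        q=arm.ik(M+[s*np.cos(th),s*np.sin(th),.17],down(th+f)); print('rail',f,s,None if q is None else np.round(q,2))
    for n,(uv,y) in BR.items():
        X=plane(c,[uv],.07)[0]
        q=arm.ik([X[0],X[1],.2],down(y+f)); print(n,X.round(4),f,None if q is None else np.round(q,2))
arm.movep([.53,.25,.40],down(th+np.pi)) if arm.ik([.53,.25,.40],down(th+np.pi)) is not None else arm.movep([.53,.25,.40],down(th))
im,cw=shot('wrist'); cv2.imwrite('pics/w1.png',im); print(arm.read_tool_pos(),arm.read_joint_positions(),arm.read_time())
print(proj(cw,np.r_[P,E_]).round(1))
E
```

```text
[[0.66416246 0.28074594 0.16      ]
 [0.39649319 0.2576522  0.16      ]] 0.08606398958131327
ends [[0.7008621  0.28674947 0.16      ]
 [0.33973777 0.25679496 0.16      ]] [0.52029994 0.27177221 0.16      ]
rail 0 -0.09 [ 0.08  0.54 -1.04  1.78  0.51  1.13 -2.62]
rail 0 0 [-0.02  0.61 -0.84  1.56  0.48  1.19 -2.44]
rail 0 0.09 [-0.16  0.69 -0.58  1.3   0.37  1.26 -2.24]
A [ 0.5854 -0.1446  0.07  ] 0 [ 0.81  0.94 -1.15  1.66  0.92  1.18  2.17]
B [0.4466 0.0418 0.07  ] 0 [ 0.58  0.74 -1.15  2.09  0.88  0.92  1.87]
C [ 0.4116 -0.1939  0.07  ] 0 [ 0.14  0.5   0.36  2.1  -0.3   0.6  -2.34]
rail 3.141592653589793 -0.09 [ 0.09  0.55 -1.06  1.78  0.53  1.13  0.51]
rail 3.141592653589793 0 [ 0.11  0.74 -1.17  1.56  0.7   1.32  0.51]
rail 3.141592653589793 0.09 [ 0.09  0.94 -1.33  1.3   0.9   1.54  0.54]
A [ 0.5854 -0.1446  0.07  ] 3.141592653589793 [ 0.41  0.68 -0.33  1.68  0.28  0.84 -0.43]
B [0.4466 0.0418 0.07  ] 3.141592653589793 [ 0.23  0.51 -0.53  2.1   0.43  0.64 -0.79]
C [ 0.4116 -0.1939  0.07  ] 3.141592653589793 [ 0.67  0.5  -0.39  2.08  0.32  0.62  0.14]
[0.53045794 0.24924698 0.39981576] [ 0.13656572  0.65016849 -1.14024874  1.44230677  0.59003894  1.42215728
  0.64525206] 3.575
[[300.4 310.8]
 [304.3  46.2]
 [302.4 338.6]
 [309.9 -25.7]]
```

View pics/w1.png

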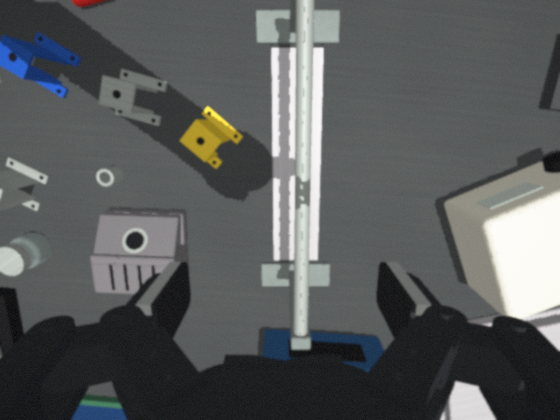

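The wrist view puts the bar at column ~301 at row 310 and ~304 at row 46. That matches the top-view prediction within a pixel. The far end post is at (300,342), the spot at (134,240) and steel bracket B at (117,94). Next I refine the bar and pick B.

```bash
cat >> h.py <<'E'
def hole(im,c,X,r=22):
    """dark crown hole nearest to the expected point, re-measured on z=.07"""
    u=proj(c,[X])[0]; i=np.round(u).astype(int); a,b=max(i[1]-r,0),max(i[0]-r,0)
    g=cv2.cvtColor(im,cv2.COLOR_BGR2GRAY)[a:i[1]+r+1,b:i[0]+r+1]
    bh=cv2.morphologyEx(cv2.GaussianBlur(g,(3,3),0),cv2.MORPH_BLACKHAT,cv2.getStructuringElement(cv2.MORPH_ELLIPSE,(15,15)))
    n,l,s,ce=cv2.connectedComponentsWithStats((bh>.5*bh.max()).astype(np.uint8))
    cand=[(np.linalg.norm(ce[k]+[b,a]-u),ce[k]+[b,a],s[k,4]) for k in range(1,n) if s[k,4]>=6]
    d,p,ar=min(cand,key=lambda t:t[0]); return plane(c,[p],.07)[0],u,p,ar,int(bh.max())
E
python3 - <<'E'
from h import *
im=cv2.imread('pics/w1.png'); g=cv2.GaussianBlur(cv2.cvtColor(im,cv2.COLOR_BGR2GRAY),(1,5),0).astype(float)
cw=cam('wrist',(arm.read_tool_pos(),arm.read_eef_rot())); 
for v in (110,140,220,250,300):
    print(v,g[v,288:320].astype(int).tolist())
c=cam('top'); uv,y=BR['B']; X=plane(c,[uv],.07)[0]
arm.movep([X[0],X[1],.28],down(y+np.pi))
im,cw=shot('wrist'); cv2.imwrite('pics/w2.png',im); print(X,hole(im,cw,X)); print(arm.read_time())
E
```

```text
110 [172, 217, 239, 244, 244, 240, 228, 196, 164, 160, 172, 185, 194, 208, 219, 227, 232, 230, 223, 211, 200, 188, 183, 196, 228, 243, 245, 245, 245, 247, 247, 247]
140 [175, 219, 240, 245, 244, 239, 222, 185, 159, 163, 175, 189, 200, 213, 226, 234, 236, 229, 219, 207, 196, 184, 187, 212, 234, 243, 244, 245, 247, 247, 246, 241]
220 [152, 183, 217, 233, 235, 226, 196, 164, 161, 175, 185, 197, 208, 218, 223, 225, 220, 210, 200, 191, 182, 194, 218, 232, 235, 236, 237, 238, 238, 230, 201, 141]
250 [156, 192, 222, 231, 230, 220, 188, 164, 165, 178, 190, 200, 207, 206, 209, 214, 211, 203, 193, 185, 188, 212, 229, 233, 233, 233, 235, 235, 230, 201, 145, 105]
300 [95, 90, 85, 85, 91, 105, 128, 151, 172, 184, 196, 204, 210, 212, 214, 209, 202, 193, 176, 154, 125, 104, 96, 95, 94, 95, 96, 95, 94, 95, 94, 93]
[0.44658946 0.04184942 0.07      ] (array([0.44680873, 0.0417541 , 0.07      ]), array([281.58764757, 202.50340009]), array([281.84415584, 202.55844156]), np.int32(77), 123)
4.8667
```

View pics/w2.png

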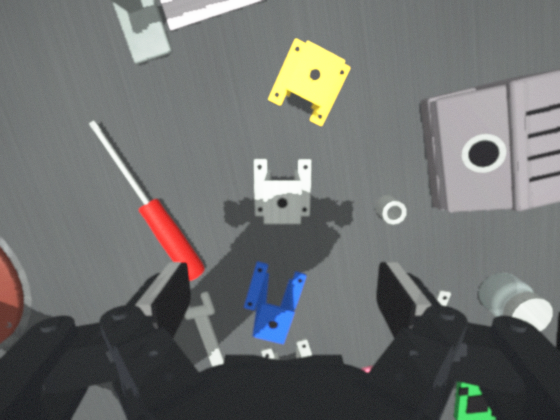

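The wrist view shows bracket B squarely aligned, crown hole (282,203) where predicted and feet left and right. I pick and hang it.

```bash
cat >> h.py <<'E'
TH=np.arctan2(.28074594-.2576522,.66416246-.39649319); BU=np.array([np.cos(TH),np.sin(TH)])
BM=np.array([.520,.2576522+(.520-.39649319)*np.tan(TH)])
def pick(X,y):
    arm.move_gripper(.75); arm.line_to([X[0],X[1],.097],.12); 
    arm.move_gripper(0,effort=40); print('opening',arm.read_opening(),arm.read_finger_force())
    arm.line_to([X[0],X[1],.35],.2)
def hang(s,f=0.,z=.205):
    p=BM+s*BU; q=down(TH+f)
    arm.movep([p[0],p[1],.35],q); arm.line_to([p[0],p[1],.32],.15)
    im,c=shot('wrist'); cv2.imwrite(f'pics/h{s:+.2f}.png',im)
def lower(s,z=.202):
    p=BM+s*BU
    arm.line_to([p[0],p[1],.24],.08); print('F',arm.read_ft_force().round(1)); arm.line_to([p[0],p[1],z],.04); print('F',arm.read_ft_force().round(1),arm.read_opening())
def release(s):
    p=BM+s*BU
    arm.move_gripper(.6); arm.line_to([p[0],p[1],.34],.12)
E
python3 - <<'E'
from h import *
f0=arm.read_ft_force(); pick([.4468,.0418],0); print(f0.round(1),arm.read_ft_force().round(1))
hang(-.09); print(arm.read_time(),arm.read_joint_positions())
E
```

```text
opening 0.3936099065671701 40.71145534515381
[ 0.2  0.3 -0.3] [ 0.9  0.1 -1.5]
10.55 [-0.2445415   0.40477765 -0.48569472  1.8062239   0.22256324  0.98425275
 -2.30635272]
```

View pics/h-0.09.png

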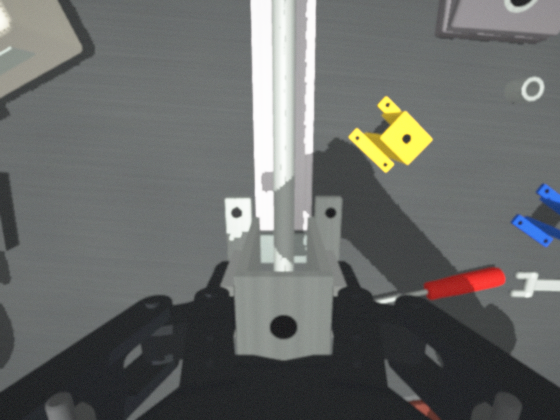

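The held bracket is square in the grip, with its crown centred at column 283 and the bar at ~283, between the legs. I lower it and release.

Run:
```python
from h import *
lower(-.09,.201); release(-.09)
# next: C
c=cam('top')
im=snapshot('wrist'); cv2.imwrite('pics/r1.png',im)
uv,y=BR['C']; X=plane(c,[uv],.07)[0]
p=BM-.09*BU; arm.movep([p[0],p[1]-.1,.38],down(TH))
arm.movep([X[0],X[1],.28],down(y+np.pi))
im,cw=shot('wrist'); cv2.imwrite('pics/w3.png',im); print(X,hole(im,cw,X))
t,ct=shot('top'); cv2.imwrite('pics/t3.png',t); print(arm.read_time())
cv2.imwrite('pics/m3.png',np.hstack([cv2.resize(im,(400,300)),cv2.resize(t,(400,300))]))
```

```text
F [-0.5 -0.2 -1.5]
F [-0.5  0.8 -2.1] 0.39685967362659214
[ 0.41162995 -0.19387711  0.07      ] (array([ 0.41225796, -0.19372565,  0.07      ]), array([281.29701744, 202.10335328]), array([282., 202.]), np.int32(69), 131)
17.0083
```

View pics/m3.png

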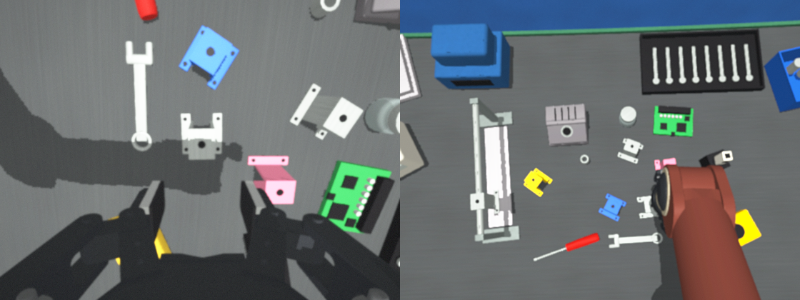

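The top view shows the first bracket hanging on the bar at (477,201) of the half-size view. The wrist view shows bracket C square below at (202,150), with pink to its right at (270,180). I use a narrower opening, pick C and hang it.

```bash
sed -i 's/move_gripper(.75)/move_gripper(.62)/' h.py
python3 - <<'E'
from h import *
pick([.4122,-.1938],0)
arm.movep([.45,.05,.40],down(TH))
hang(0.); print(arm.read_time(),arm.read_joint_positions()); 
b=cv2.imread('pics/h+0.00.png'); 
cv2.imwrite('pics/m4.png',np.hstack([cv2.resize(b,(400,300)),cv2.resize(snapshot('top'),(400,300))]))
E
```

```text
opening 0.3952102514430753 40.73025941848755
23.6917 [-0.17969996  0.54311784 -0.53669698  1.58495678  0.30276302  1.09604644
 -2.27931346]
```

View pics/m4.png

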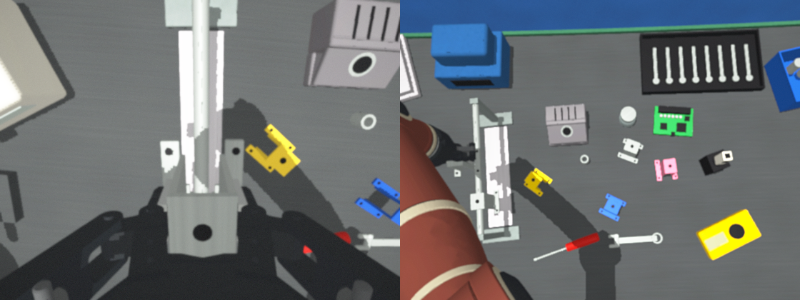

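The held bracket C is square (crown hole (202,232), bar at column ~202). The first bracket hangs at (477,201) and bracket A stands at (629,150), apparently unmoved. I lower C and then go to A.

Run:
```python
from h import *
lower(0.,.201); release(0.)
c=cam('top'); uv,y=BR['A']; X=plane(c,[uv],.07)[0]
arm.movep([.52,.10,.40],down(TH))
arm.movep([X[0],X[1],.28],down(y+np.pi))
im,cw=shot('wrist'); print(X,hole(im,cw,X))
t,ct=shot('top'); print(arm.read_time())
cv2.imwrite('pics/m5.png',np.hstack([cv2.resize(im,(400,300)),cv2.resize(t,(400,300))]))
```

```text
F [-0.4  0.  -1.5]
F [ 0.4  0.1 -2. ] 0.3916227123859093
[ 0.58542796 -0.14455819  0.07      ] (array([ 0.59692102, -0.13015848,  0.07      ]), array([283.18391537, 204.58119121]), array([289. , 185.5]), np.int32(6), 8)
29.6917
```

View pics/m5.png

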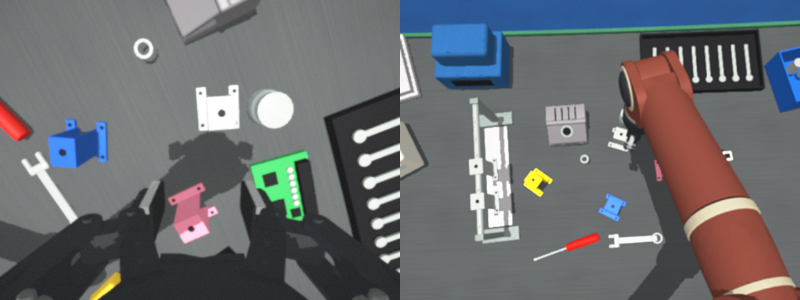

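The wrist view shows bracket A was knocked: its crown hole is now at ~(310,158) in full pixels, right next to the jar at ~(381,150). The two hung brackets are fine, at (476,166) and (477,201) in the half-size top view. I re-measure from above its new place.

Run:
```python
from h import *
pose=(arm.read_tool_pos(),arm.read_eef_rot()); cw=cam('wrist',pose); X=plane(cw,[(309.6,158.2)],.07)[0]; print(X)
arm.movep([X[0],X[1],.26],down(-1.9605+np.pi))
im,cw=shot('wrist'); print(hole(im,cw,X,12), proj(cw,[X])); cv2.imwrite('pics/w6.png',im)
cv2.imwrite('pics/m6.png',cv2.resize(im[60:340,100:460],None,fx=2.1,fy=2.1,interpolation=cv2.INTER_CUBIC)); print(arm.read_time())
```

```text
[ 0.62281954 -0.11480525  0.07      ]
(array([ 0.62306054, -0.11439902,  0.07      ]), array([283.51192581, 210.85057744]), array([283.5952381 , 210.32142857]), np.int32(84), 127) [[283.51192581 210.85057744]]
30.0667
```

View pics/m6.png

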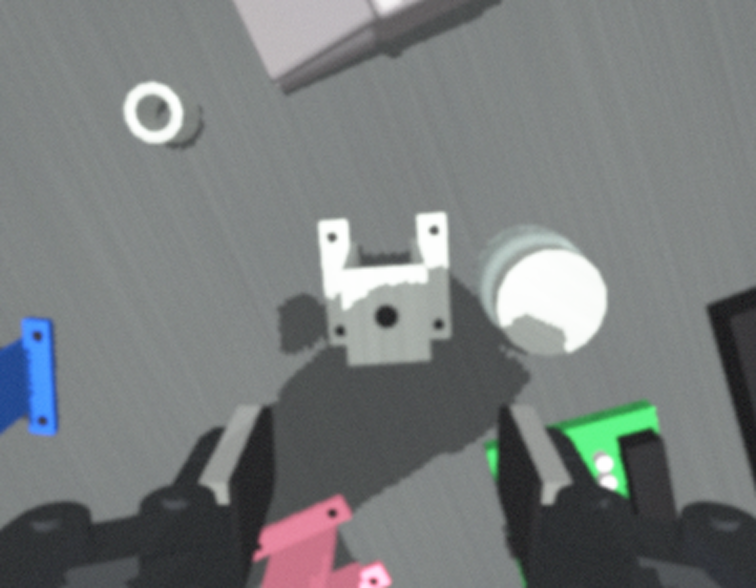

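The crop shows bracket A's crown hole at (386,316). Its foot holes are (332,238)/(340,330) on the left and (434,230)/(438,324) on the right, with the jar cap at (552,300). I compute yaw and jar clearance.

Run:
```python
from h import *
cw=cam('wrist',(arm.read_tool_pos(),arm.read_eef_rot())); f=lambda l:(np.array(l)+.5)/2.1-.5+[100,60]
P=plane(cw,f([(340,330),(332,238),(438,324),(434,230)]),.006); print(P.round(4),P.mean(0))
yaw=[np.arctan2(*(P[i+1]-P[i])[[1,0]]) for i in(0,2)]; print(yaw,np.linalg.norm(P[1]-P[0]),-1.9605+np.pi)
J=plane(cw,f([(552,300)]),.06)[0]; y=np.mean(yaw); d=J[:2]-[.6230,-.1144]; print(J,'along',d@[np.cos(y),np.sin(y)],'lat',d@[np.sin(y),-np.cos(y)])
```

```text
[[ 0.5916 -0.1311  0.006 ]
 [ 0.6065 -0.0864  0.006 ]
 [ 0.6388 -0.147   0.006 ]
 [ 0.6541 -0.1016  0.006 ]] [ 0.62272675 -0.116533    0.006     ]
[np.float64(1.248007578478842), np.float64(1.2453496037625844)] 0.04710224714065686 1.1810926535897932
[ 0.68859219 -0.13876383  0.06      ] along -0.002205945390703448 lat 0.0699361536289309
```

Yaw is 1.247 and foot-hole spacing 47 mm. The jar's edge is 44 mm to the side, so with a 44 mm opening the finger backs reach about 37 mm and fit. I pick A, then hang it at +0.09.

```bash
sed -i 's/move_gripper(.62)/move_gripper(.52)/' h.py
python3 - <<'E'
from h import *
X=[.6230,-.1146]
arm.line_to([*X,.22],.1,ori=down(1.2467)); pick(X,0); print(arm.read_ft_force().round(1))
arm.movep([.55,.08,.40],down(TH))
hang(.09); print(arm.read_time(),arm.read_joint_positions()); 
b=cv2.imread('pics/h+0.09.png'); 
cv2.imwrite('pics/m7.png',np.hstack([cv2.resize(b,(400,300)),cv2.resize(snapshot('top'),(400,300))]))
E
```

```text
opening 0.39514281926494693 40.94920814037323
[ 0.1 -0.2 -1.6]
36.15 [-0.18940531  0.67647409 -0.50677896  1.32574252  0.33061309  1.22074482
 -2.20211215]
```

View pics/m7.png

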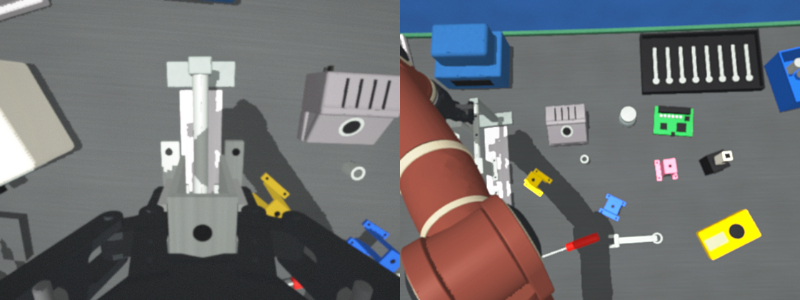

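Bracket A is held square, with its crown hole at (202,232) and the bar behind it in line. The jar is still at (628,115). I hang it, then look at the pen from above.

Run:
```python
from h import *
lower(.09,.201); release(.09)
arm.movep([.55,.08,.40],down(TH))
arm.move_gripper(1.0)
for a in (-1.57,1.57,0.,3.14):
    q=arm.ik([.50,-.389,.36],down(a)); print(a,None if q is None else np.round(q,2))
arm.movep([.50,-.389,.36],down(1.2)) 
im,cw=shot('wrist'); cv2.imwrite('pics/w8.png',im); t=snapshot('top'); cv2.imwrite('pics/t8.png',t)
print(arm.read_time(), proj(cw,[[.534,-.389,.15],[.534,-.389,.08]]))
cv2.imwrite('pics/m8.png',np.hstack([im[:,:400],cv2.resize(t[120:360,80:400],None,fx=1.25,fy=1.75)]))
```

```text
F [-0.2 -0.7 -1.7]
F [ 0.   0.5 -1.4] 0.39344517510247595
-1.57 [ 0.72  0.55 -0.15  1.39  0.09  1.21 -2.59]
1.57 [ 1.06  0.66 -0.82  1.37  0.48  1.32  0.23]
0.0 [ 0.9   0.58 -0.48  1.38  0.27  1.24 -1.17]
3.14 [ 1.21  0.81 -1.24  1.37  0.76  1.48  1.58]
43.225 [[317.47891659 190.11507737]
 [310.837161   176.92142228]]
```

View pics/m8.png

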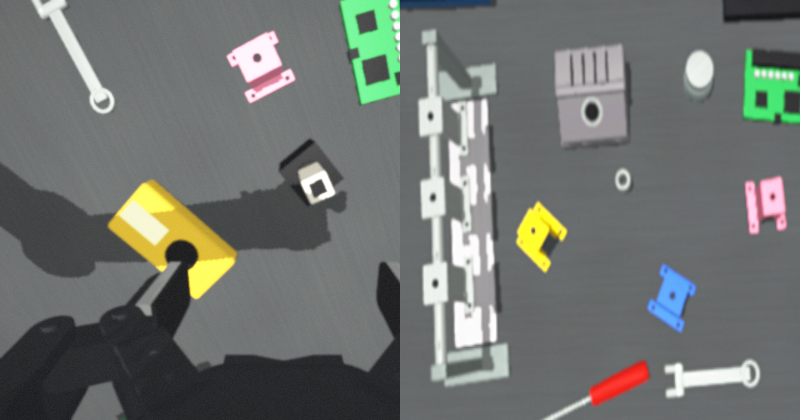

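All three brackets hang apart on the bar (right half: (430,116), (432,197), (435,283)). The left half shows the pen's white grip top at (317,188) above the black tube. I put the camera straight above the pen to get its yaw.

Run:
```python
from h import *
yw=1.2; X=plane(cam('wrist',(arm.read_tool_pos(),arm.read_eef_rot())),[(317.5,188)],.15)[0]; print(X)
arm.movep([X[0]-.07*np.cos(yw),X[1]-.07*np.sin(yw),.30],down(yw))
im,cw=shot('wrist'); cv2.imwrite('pics/w9.png',im); u=proj(cw,[X])[0].astype(int); print(u)
cv2.imwrite('pics/m9.png',cv2.resize(im[u[1]-80:u[1]+80,u[0]-80:u[0]+80],None,fx=3.5,fy=3.5,interpolation=cv2.INTER_CUBIC)); print(u-80)
hsv=cv2.cvtColor(im,cv2.COLOR_BGR2HSV); m=((hsv[...,2]>165)&(hsv[...,1]<40)).astype(np.uint8)
n,l,s,ce=cv2.connectedComponentsWithStats(m)
for k in range(1,n):
    if s[k,4]>60 and np.linalg.norm(ce[k]-u)<40:
        pts=np.argwhere(l==k)[:,::-1].astype(np.float32); r=cv2.minAreaRect(pts); b=cv2.boxPoints(r); Q=plane(cw,b,.15); print(s[k],r,Q.round(4),Q.mean(0),np.linalg.norm(np.diff(Q,axis=0),axis=1),np.arctan2(*(Q[1]-Q[0])[[1,0]]))
```

```text
[ 0.53470855 -0.38717059  0.15      ]
[283 121]
[203  41]
[ 260   98   47   48 1054] ((283.3738708496094, 121.32054138183594), (38.044273376464844, 37.82790756225586), 64.35899353027344) [[ 0.5216 -0.3755  0.15  ]
 [ 0.5462 -0.3741  0.15  ]
 [ 0.5487 -0.3984  0.15  ]
 [ 0.5235 -0.4002  0.15  ]] [ 0.5349878  -0.38707299  0.15      ] [0.02460248 0.02441752 0.02524934] 0.057144947791232505
```

View pics/m9.png

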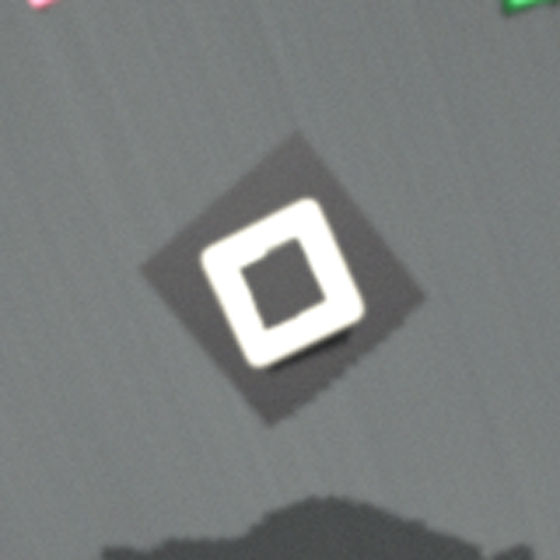

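The crop shows the pen's grip top as a square (24.5 mm, matching 24 mm) centred in the tube block at crop (283,282), with yaw ≈0.075. Next is the box yaw, reach checks, and the pen grasp.

```bash
cat >> h.py <<'E'
PEN=np.array([.535,-.387]); PY=.075
def spotq(by,k):
    n=np.array([-.5*np.cos(by),-.5*np.sin(by),np.sqrt(.75)]); z=-n
    x=np.cross([0,0,1],z); x/=np.linalg.norm(x); y=np.cross(z,x)
    R=np.c_[x,y,z]@Ro.from_euler('z',k).as_matrix(); return n,Ro.from_matrix(R).as_quat()
E
python3 - <<'E'
from h import *
t=cv2.imread('pics/t8.png'); c=cam('top')
cr=lambda l:(np.array(l)-[400,0])/[1.25,1.75]+[80,120]
cw=cam('wrist',(arm.read_tool_pos(),arm.read_eef_rot())); 
print('tube',plane(cw,np.array([[(298,130),(140,268),(270,428),(425,295)]]).mean(1)/3.5+[203,41],.08))
for l,z in(([(563,147),(627,142)],.03),([(557,90),(624,86)],.07),([(556,48),(623,44)],.07)):
    P=plane(c,cr(l),z); d=P[1]-P[0]; print('box edge',P.round(3).tolist(),np.arctan2(-d[0],d[1])*1 , np.linalg.norm(d), 'yaw',np.arctan2(d[1],d[0])+np.pi/2)
g=cv2.cvtColor(t,cv2.COLOR_BGR2GRAY)[172:196,222:246]; m=(g<70).astype(np.uint8); M=cv2.moments(m,True); print('spot px',M['m10']/M['m00']+222,M['m01']/M['m00']+172,M['m00'])
S=np.array([.640,.0487,.053])
for by in(0.,):
  for k in(0,np.pi,np.pi/2,-np.pi/2):
    n,q=spotq(by,k)
    print(k,[None if v is None else np.round(v,2) for v in (arm.ik(S+.204*n,q),arm.ik(S+.30*n,q))])
for k in range(4):
    a=PY+k*np.pi/2; print(k,[None if v is None else np.round(v,2) for v in (arm.ik([*PEN,.174],down(a)),arm.ik([*PEN,.36],down(a)))])
E
```

```text
tube [[ 0.53700378 -0.38578552  0.08      ]]
box edge [[0.602, 0.102, 0.03], [0.605, -0.011, 0.03]] -3.1119427838184426 0.11256467718020402 yaw 0.029649869771350312
box edge [[0.664, 0.105, 0.07], [0.666, -0.009, 0.07]] -3.1257422562093593 0.1144002470912125 yaw 0.015850397380434034
box edge [[0.718, 0.107, 0.07], [0.72, -0.008, 0.07]] -3.1260144032530324 0.11548924136511811 yaw 0.015578250336760524
spot px 232.95081967213116 183.44262295081967 61.0
0 [array([-0.16,  0.44, -0.01,  2.17,  1.44,  0.09, -1.58]), array([ 0.13,  0.25, -0.39,  2.17,  0.75,  0.3 , -0.9 ])]
3.141592653589793 [array([-0.31,  0.45,  0.2 ,  2.17, -0.92,  0.02, -2.37]), array([-0.74,  0.28,  0.7 ,  2.19, -0.55,  0.24, -2.75])]
1.5707963267948966 [array([-0.31,  0.45,  0.2 ,  2.17, -0.92,  0.02, -0.81]), array([-0.25,  0.23,  0.08,  2.18,  0.32,  0.23, -2.04])]
-1.5707963267948966 [array([ 0.29,  0.51, -0.65,  2.16,  1.54,  0.4 , -0.06]), array([ 0.58,  0.37, -1.01,  2.16,  1.13,  0.52,  0.31])]
0 [array([ 0.8 ,  0.79, -0.37,  1.52,  0.33,  0.89, -1.18]), array([ 0.82,  0.62, -0.42,  1.29,  0.25,  1.28, -1.1 ])]
1 [array([ 0.98,  0.87, -0.72,  1.51,  0.64,  1.01,  0.15]), array([ 1.  ,  0.7 , -0.82,  1.29,  0.5 ,  1.36,  0.28])]
2 [array([ 1.12,  1.  , -1.08,  1.51,  0.92,  1.19,  1.53]), array([ 1.12,  0.83, -1.19,  1.28,  0.76,  1.5 ,  1.67])]
3 [array([ 0.58,  0.76,  0.02,  1.53, -0.02,  0.85, -2.46]), array([ 0.6 ,  0.59, -0.02,  1.3 ,  0.01,  1.25, -2.48])]
```

The box edges are 113–115 mm long (given 120) with yaw 0.016, and the spot is at (0.640, 0.049, 0.053). The tube centre (0.537,−0.386) and the pen (0.535,−0.387) agree within 2 mm. I grip the pen and lift.

Run:
```python
from h import *
q=down(PY+np.pi); P=np.array([.5355,-.3867])
arm.move_gripper(.7); arm.movep([*P,.30],q); arm.line_to([*P,.174],.1)
f0=arm.read_ft_force()
arm.move_gripper(0,effort=60); print('open',arm.read_opening(),arm.read_ft_force()-f0,arm.read_tool_pos(),arm.read_time())
arm.line_to([*P,.20],.05); print(arm.read_ft_force()-f0)
arm.line_to([*P,.36],.12); print(arm.read_ft_force()-f0)
n,qs=spotq(.016,-np.pi/2); S=np.array([.640,.0487,.053])
arm.movep([.50,-.2,.38],down(PY+np.pi))
arm.movep(S+.29*n,qs); print(arm.read_joint_positions().round(2),arm.read_time())
w=snapshot('wrist'); s=snapshot('scene'); cv2.imwrite('pics/m10.png',np.hstack([cv2.resize(w,(400,300)),cv2.resize(s,(400,300))]))
```

```text
open 0.272334737200752 [0.76610637 0.35919356 1.53109207] [ 0.53566684 -0.386899    0.17446724] 47.3833
[ 0.88274901  0.72916369 -1.47956396]
[-0.0693924   0.17876393 -1.21871001]
[ 0.39  0.32 -0.72  2.16  1.03  0.38  0.43] 51.325
```

View pics/m10.png

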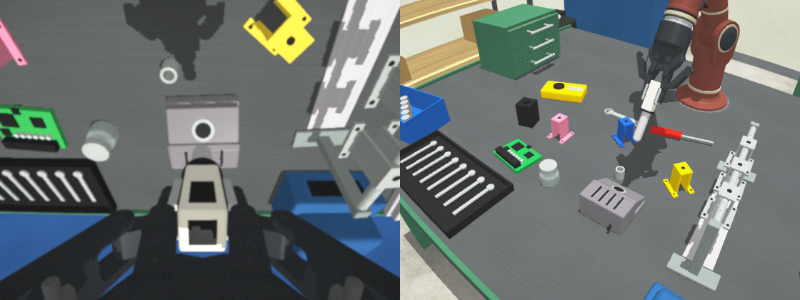

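The pen is held straight in the grip, pointing at the spot ((203,131) in the wrist half). All three brackets still hang. I approach to 4 cm, hold, retreat, and go above the tube.

Run:
```python
from h import *
n,qs=spotq(.016,-np.pi/2); S=np.array([.640,.0487,.053]); P=np.array([.5355,-.3867])
arm.line_to(S+.206*n,.06); arm.pause(1.8)
R=Ro.from_quat(arm.read_eef_rot()).as_matrix(); tip=np.array(arm.read_tool_pos())+.164*R[:,2]; d=tip-S
print('lens off: normal',d@n,'lateral',np.linalg.norm(d-(d@n)*n),'ang',np.arccos(-R[:,2]@n),arm.read_ft_force().round(1),arm.read_dq().round(3).max())
s=snapshot('scene'); t=snapshot('top')
c=cam('scene'); print('scene lens px',proj(c,[tip,S]).round(1),'top',proj(cam('top'),[tip]).round(1))
arm.line_to(S+.29*n,.1); q=down(PY+np.pi)
arm.movep([.50,-.2,.38],q); arm.movep([*P,.30],q); arm.line_to([*P,.262],.08); arm.pause(.3)
print(arm.read_tool_pos(),arm.read_time()); s2,w=snapshot('scene'),snapshot('wrist')
a=cv2.resize(s[160:340,220:400],(400,400)); b=cv2.resize(s2[90:210,120:240],(400,400)); cv2.imwrite('pics/m11.png',np.hstack([a,b])); cv2.imwrite('pics/w11.png',w)
```

```text
lens off: normal 0.042004593510988626 lateral 1.0674977306917813e-05 ang 3.874584162741691e-05 [ 0.1 -0.  -0.6] 0.001
scene lens px [[314.7 242.5]
 [306.4 264.6]] top [[231.2 188.9]]
[ 0.53565982 -0.38673293  0.26242249] 58.6333
```

View pics/m11.png

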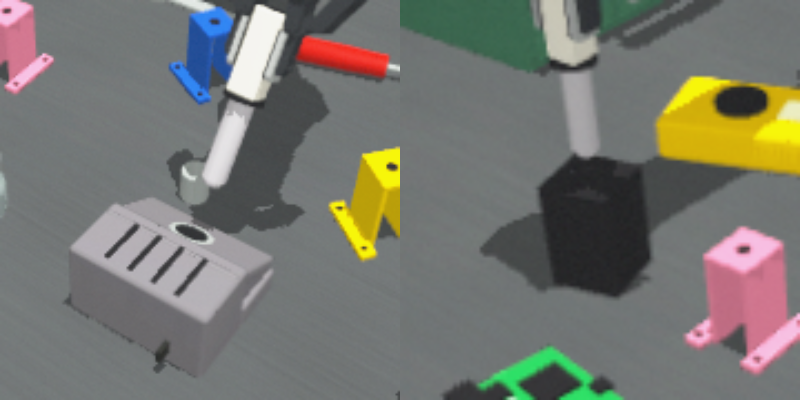

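The left half shows the lens at scene (316,243), where (315,243) was expected, about 4 cm above the spot. The right half shows the nose just above the tube's mouth. I insert in steps, watching the force.

Run:
```python
from h import *
P=np.array([.5355,-.3867]); f0=arm.read_ft_force()
for z in (.25,.243,.236,.228,.21,.19,.18,.176,.1745):
    arm.line_to([*P,z],.04); f=arm.read_ft_force()-f0; print(z,f.round(1),round(arm.read_tool_pos()[2],4))
    if np.linalg.norm(f)>15: print('stop'); break
```

```text
0.25 [ 0.4 -0.   0.3] 0.2495
0.243 [-1.  -0.5  1.7] 0.2426
0.236 [-0.6 -0.4  1.6] 0.2355
0.228 [-0. -0.  1.] 0.2275
0.21 [-0.6 -0.8  0.3] 0.2098
0.19 [-0.4 -0.1  2.1] 0.1899
0.18 [0.2 0.1 1.3] 0.1796
0.176 [-0.4 -1.   1. ] 0.1757
0.1745 [-0.2 -0.7  0.5] 0.1745
```

Smooth insertion. I release, retreat and check everything.

Run:
```python
from h import *
P=np.array([.5355,-.3867]); 
arm.line_to([*P,.1735],.02); arm.move_gripper(.7,effort=30); arm.line_to([*P,.33],.1)
arm.movep([.50,-.30,.40],down(PY+np.pi))
im,cw=shot('wrist'); t,s=snapshot('top'),snapshot('scene'); print(arm.read_time(),triang(cam('top'),(459,218),cam('scene'),(174,116))[0])
a=cv2.imread('pics/scene0.png')
cv2.imwrite('pics/m12.png',np.vstack([np.hstack([cv2.resize(s[100:190,130:220],(400,300)),cv2.resize(a[100:190,130:220],(400,300))]),np.hstack([cv2.resize(s,(400,300)),cv2.resize(t,(400,300))])]))
```

```text
65.4333 [ 0.53287682 -0.38847264  0.14693769]
```

View pics/m12.png

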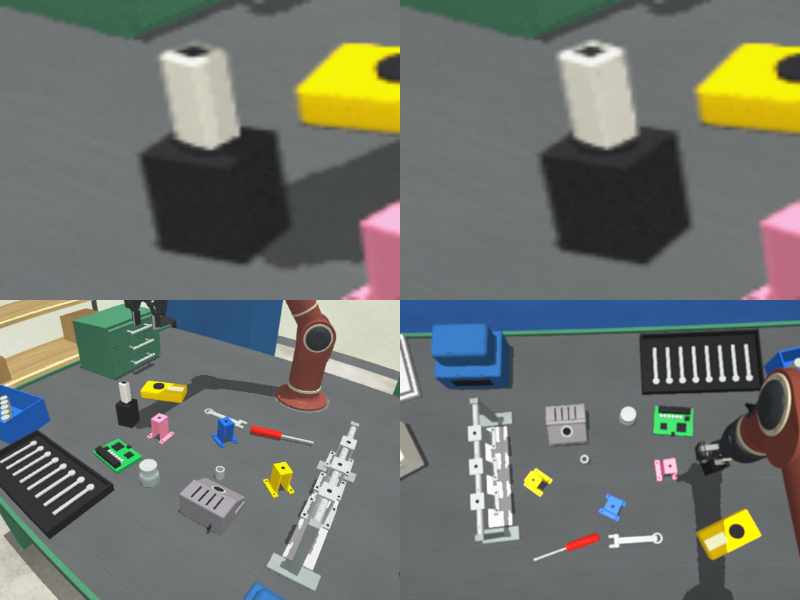

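The pen stands as at the start (upper left against upper right). Three brackets hang clear of each other, and the jar and socket are in place. I hand in.

```bash
python3 -c "
from h import *
print(ticket.finish_job())"
```

```text
the job is handed in; nothing more can be done
None
```

The job is handed in (no verdict came back): all three steel brackets on the bench hang clear of each other on the bar, the pen's lens was held about 42 mm square on to the spot for 1.8 s, and the last pictures show the pen back home in its tube.

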